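# Close the twist-lock canister round its inner capsule

### The arm

A 6-joint arm with a two-finger parallel gripper is mounted at the origin on a cart in front of the work surface, level with it; the furniture and walls round the work are solid. World frame = base frame: x ahead of the robot, y to its left, z up, the work surface at z = 0. Lengths are in mm, angles in rad, forces in N, time in s.
With the tool pointing down it reaches from about 400 to 925 mm from the base axis. Payload 12.5 kg.
Tool frame: the origin (TCP) lies midway between the tips of the shut fingers; the grasp point (between the pads) lies 19 mm behind it; z points along the fingers, y is the line along which they close (so a half turn about z gives the same grasp; the last joint's range is limited). The gripper opens to 95 mm and grips with 3 to 60 N. Pads are 20 mm wide; open, the fingers measure 119 mm over their backs; the gripper's body (75 mm by 180 mm) begins 59 mm behind the grasp point.
Start: joints at [-1.454, 0.491, 1.559, -0, 1.092, -0.106], TCP at [138.123, -609.567, 191.461] pointing down, gripper open.
Joint ranges: [-3.1, 3.1], [-0.84, 2.19], [0.05, 2.79], [-1.13, 4.28], [0.06, 2.93], [-2.69, 2.69]. Speed limits (rad/s): [2.22, 2.22, 2.79, 3.14, 3.14, 3.14].

### API

Orientations are given as [roll, pitch, yaw] about the fixed x, y, z axes, in that order (R = Rz(yaw) Ry(pitch) Rx(roll)).
In Python, from cell import state, read_camera, job_done gives the robot as it stands.
- The arm moves only by the tool carry_out, never from a script. Its argument "moves" is a list of rows, each an object with "slide": the shift along the tool's x, y, z as a fraction of full scale, a list of three; "spin": the turn about the tool's z as a fraction of full scale. A call has 1 to 12 rows; each row shifts and turns the commanded pose from where the row before left it, along the tool's axes as they then stand; what a row does not reach is not made up. Full scale, the value 1, is 0.4 m for a shift and 30 degrees for a turn. A row lasts 1/12 s, in which the tool goes at most 41.7 mm and 7.16 degrees, less where a joint would pass 70% of its speed; a pose out of reach is approached as far as the arm can. A call with a number of a shift or a turn outside -1 to 1 is refused whole. A call with a gripper value outside its range is refused whole. "hand" is the closure, from 0 (fully open) to 1 (shut), set as the call begins (left out, the last holds). The fingers move at their own pace and stop on an object; the grip force is fixed at half the most. Time passes only in rows, so rows that do not move let the fingers close. It gives the time, the measured TCP pose, the force, the opening and the grip force at its end, in the units of the state.
- state(): the state, without advancing time (a new reading comes with each control period).
- read_camera(name): name is "side" or "top"; returns a dict with "color" (420x560x3 uint8, red, green, blue), "K" (3x3 intrinsics, pixels), "R" (3x3) and "t" (3): a world point X has camera coordinates R X + t. Camera axes: x right, y down, z forward; pixel columns grow to the right and rows downward; lengths in mm; the calibration is good to about 2 mm. A picture is of the moment at which its call begins. There is no depth.
- job_done(): hands the job in; it is judged then, once.
The state is a dict: "t": time; "joints": joint angles; "qvel": joint speeds; "tau": joint torques, N m; "eef_pos": TCP position; "tcp_rot": TCP orientation; "ft_force": force on the tool from outside, world axes, zero at the start; "moment": the same for the moment, N m; "opening": opening from 0.0 (shut) to 1.0 (fully open); "grip_force": force on a finger pad.
Only numpy, scipy, OpenCV 4.12 (cv2) and the standard library are available. Lean on these libraries where they do the work, as an engineer would, in place of code of your own. Each camera call takes 0.05 s, during which the arm holds its last target. There are 200 camera calls.

### The job

Pack the small closed capsule into the canister that is bolted to the counter: stand it upright in the canister's well, then close the hollow cap over it. The cap goes down over the canister's neck, against a spring, only where its lugs meet the gaps; press it down there and twist it clockwise (seen from above) to the stop, so that it springs up into its lock and stays shut level when you let go. Leave the brass gear and the ball bearing where they lie.

Things in the scene. Friction and masses are not known exactly. Their poses are not given: they have to be found in the camera images.
- capsule_mid (a point): The inner capsule: a closed upright metal cylinder, 32 mm in diameter, 64 mm tall, 60 g, with a slightly domed lid (dome 2 mm), a dark seam line 20 mm below its top and its foot chamfered to 26 mm; it stands on the counter. The point is its centre, 32 mm above its underside; z is its axis, up.
- cap_grip (a point): Grip of the hollow cap (120 g), which stands mouth down on the counter: an upright black bar on the cap's flat top, 46 mm long (along x), 14 mm thick (along y), 30 mm high. The point is the bar's centre, 15 mm above the flat top, 62 mm above the cap's lower edge; z up along the cap's axis. Shut and locked, it stands 47.5 mm above the mouth; a cap let go unlocked springs up 11 mm higher.
- cap_edge (a point): Centre of the cap's open lower edge. The cap is an aluminium cup of 74 mm outer diameter, 47 mm tall, inside 69 mm wide and 44 mm deep. Level with its lower edge three lugs (9 mm wide, 4 mm high) point inward to a circle of 54 mm, at 0, 120 and 240 degrees from this frame's +x; a black rib outside on the wall marks each lug. About 60 N of grip holds the bar well.
- mouth (a point): Centre of the open mouth of the canister's lower shell, which is fixed to the counter: round flange 88 mm, body 74 mm, then a neck 49 mm in diameter, tapered to 46 mm at this mouth, 66 mm above the counter; z up. The well inside is 39 mm wide at the mouth. A capsule standing in it sticks out 41 mm above the mouth.
- ring (a point): Centre of the top of the steel bayonet ring round the neck, 62 mm in diameter, 6 mm below the mouth. It has three gaps 36 degrees wide (a lug takes 18), centred at 0, 120, 240 degrees from this frame's +x plus one unmeasured angle of -23 to +23 degrees, new each time, to be felt out (or seen): elsewhere the lugs stop on the ring's top; in a gap they drop past it.
- shoulder (a point): Centre of the flat shoulder under the ring, 17 mm below the ring's top, where the cap's edge stops. With the lugs in the gaps, the edge must be pressed to less than 5 mm above the shoulder; then turn clockwise, 49 degrees from the gap's centre to the lock notch (a stop 6 degrees on). Let go, the spring lifts the cap into the 3.5 mm high notch: edge 8.5 mm above the shoulder.
- well_floor (a point): Centre of the top of the well's sprung floor, a black disc 38 mm wide, 23 mm below the mouth at rest. It sinks up to 22 mm when pressed: 3.5 N to start it, 3 N more for each 10 mm. Through the capsule it pushes the cap up (5 to 9 N must be overcome to turn the cap).
- gear_brass: Flat brass gear, 42 mm in diameter, 10 mm high, lying between the task's things; to be left alone. Origin at the centre of its underside.
- bearing: Ball bearing, 22 mm in diameter, 7 mm high, lying between the task's things; to be left alone. Origin at the centre of its underside.
Mind the look-alikes: they are no part of the job. Leave any blue look-alike of the part that bears cap_grip alone. Leave any pink look-alike of the part that bears capsule_mid alone.

How it is judged (in metres and radians):
On the way:
1. the capsule stands upright in the canister's well (horizontal distance between capsule_mid and mouth below 0.008 m and z of capsule_mid in the frame of mouth below 0.013 m and angle between capsule_mid's own z axis and vertical below 0.2 rad), for 0.2 s.
At the end, for the whole second after the job is handed in: The capsule stands in the well under the cap (centre within 8 mm of the well's axis and less than 3 mm above the mouth, tilted under 0.2 rad); the cap sits locked on the canister by itself: cap_grip within 5 mm of the axis and 45.5 to 49.5 mm above the mouth, tilted under 0.07 rad (horizontal distance between capsule_mid and mouth below 0.008 m and z of capsule_mid in the frame of mouth below 0.003 m and angle between capsule_mid's own z axis and vertical below 0.2 rad and horizontal distance between cap_grip and mouth below 0.005 m and z of cap_grip in the frame of mouth between 0.0455 and 0.0495 m and angle between cap_grip's own z axis and vertical below 0.07 rad); the robot touches nothing.
It fails at once if the brass gear or the bearing is moved by more than 30 mm (distance of any of gear_brass, bearing from where it was at the start of the episode above 0.03 m).
It also fails if it takes over 72 s, if anything falls off the work surface, if the arm or the gripper's body presses on something with over 40 N, if the wrist force passes 120 N, or if a joint passes its speed limit or range.

## Working session

There is one attempt and no reset: what is moved stays moved. The work goes in short steps, Python scripts to look and compute and a tool call to move; the robot and the scene stay as the last step left them, time stands still between calls to the robot, and variables do not carry over. Pictures are saved under pics/ and viewed, at most 10 in all, crops included, and the job is handed in when it is done.

Besides the shell and the picture viewer there is one more tool, called after ">>>" by a JSON object that holds its "op" and its "data", one argument or row to a line. carry_out: Moves the arm, as the interface text tells. Shift numbers are shares of 0.4 m and turn numbers shares of 30 degrees, none past 1 either way. Its arguments: {"type":"object","properties":{"moves":{"type":"array"},"hand":{"type":"number"}},"required":["moves"]}

```bash
mkdir -p pics; ls; python3 - <<'E'
from cell import *
import cv2
for n in("top","side"):
    c=read_camera(n); cv2.imwrite(f"pics/{n}0.png",c["color"][...,::-1]); print(n,c["K"].tolist(),c["R"].round(4).tolist(),c["t"].round(1).tolist())
print(state())
E
```

```text
pics
top [[435.6178182845372, 0.0, 273.93400983076134], [0.0, 435.6178182845372, 211.01628473841384], [0.0, 0.0, 1.0]] [[-0.0292, -0.9995, -0.007], [-0.981, 0.03, -0.1916], [0.1917, 0.0013, -0.9815]] [270.3, 478.2, 823.9]
side [[473.03499417134714, 0.0, 279.05652880871446], [0.0, 473.03499417134714, 205.59543150751048], [0.0, 0.0, 1.0]] [[-0.9922, -0.1241, 0.0097], [-0.0675, 0.4709, -0.8796], [0.1046, -0.8734, -0.4757]] [521.5, -22.5, 1078.0]
{'t': 0.1, 'joints': array([-1.45362646e+00,  4.91475939e-01,  1.55938471e+00, -3.54792657e-05,
        1.09170783e+00, -1.05561683e-01]), 'qvel': array([ 8.91021594e-05, -1.80320499e-03, -1.64208651e-03,  9.28067725e-04,
       -1.34597238e-03,  9.84132605e-04]), 'tau': array([ 2.02096613e-03, -6.13623619e+01, -2.58604342e+01,  6.93770265e-02,
        4.70720977e-02, -5.76304001e-05]), 'eef_pos': array([ 138.06739166, -609.31421349,  190.93600779]), 'tcp_rot': array([-3.14061895e+00, -7.15244620e-05,  2.22747880e-01]), 'ft_force': array([ 0.23822622,  0.69082118, -0.04780193]), 'moment': array([ 0.02491461,  0.00790881, -0.00243807]), 'grip_force': 0.0, 'opening': 0.9989964891853147}
```

View pics/top0.png

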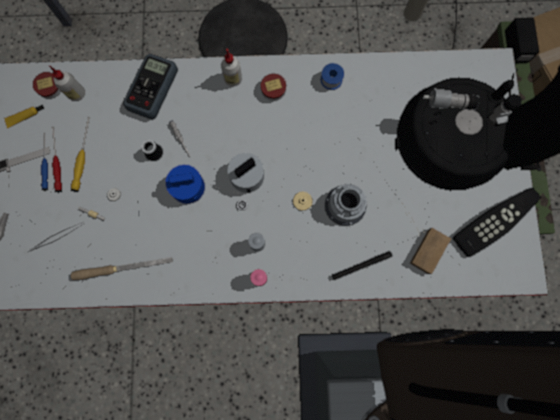

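View pics/side0.png

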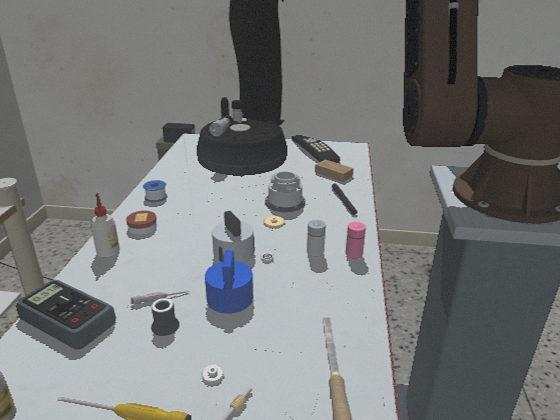

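The top view shows the canister at about (349,203), the silver cap at (245,172) with its black bar, the capsule at (257,242), the gear at (303,201) and the bearing at (241,206). The blue and pink look-alikes are at (185,184) and (259,278). Next I zoom in.

```bash
python3 - <<'E'
import cv2,numpy as np
a=cv2.imread("pics/top0.png")
def z(i,x,y,w,h,s): return cv2.resize(i[y:y+h,x:x+w],None,fx=s,fy=s,interpolation=cv2.INTER_CUBIC)
cv2.imwrite("pics/topz.png",z(a,220,145,155,115,5))
b=cv2.imread("pics/side0.png")
cv2.imwrite("pics/sidez.png",z(b,200,160,140,110,5))
E
```

```text
(no output)
```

View pics/topz.png

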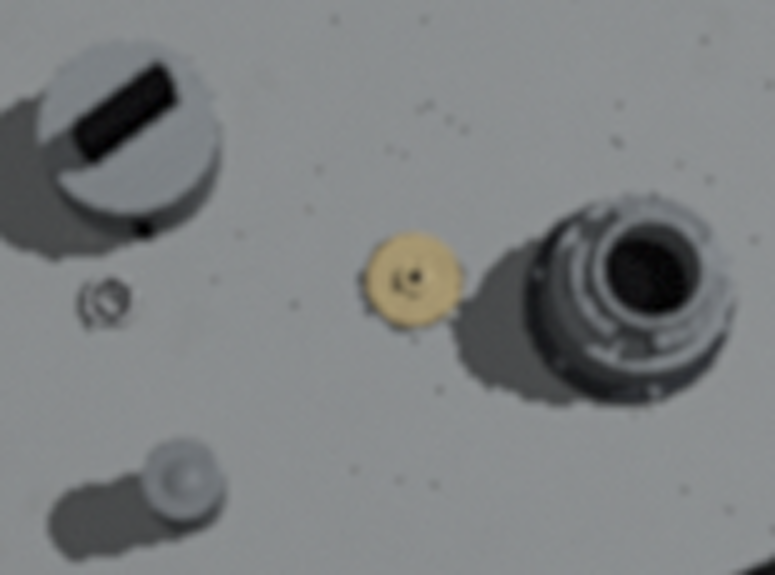

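View pics/sidez.png

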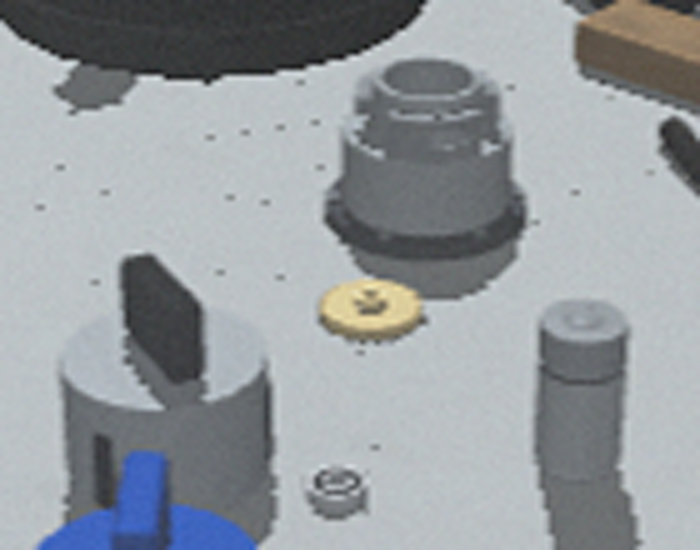

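```bash
cat > h.py <<'E'
import numpy as np
from cell import *
import pickle,os
if not os.path.exists("cal.pkl"): pickle.dump({n:{k:v for k,v in read_camera(n).items() if k!="color"} for n in("top","side")},open("cal.pkl","wb"))
C=pickle.load(open("cal.pkl","rb"))
def ray(n,uv,z):
    c=C[n]; d=c["R"].T@np.linalg.solve(c["K"],[uv[0],uv[1],1]); o=-c["R"].T@c["t"]
    return o+d*(z-o[2])/d[2]
def proj(n,X):
    c=C[n]; p=(np.atleast_2d(X)@c["R"].T+c["t"])@c["K"].T; return p[:,:2]/p[:,2:]
def zt(u,v): return (220+(u+.5)/5-.5,145+(v+.5)/5-.5)
def zs(u,v): return (200+(u+.5)/5-.5,160+(v+.5)/5-.5)
E
python3 - <<'E'
from h import *
for nm,t,s,z in [("mouth",(651,268),(428,80),66),("capsule lid",(184,478),(584,319),63),("captop",(130,127),(165,362),47),("bartop",(127,112),(163,315),77),("gear",(413,280),(371,305),10),("bearing",(104,304),(337,482),7)]:
    print(nm,ray("top",zt(*t),z).round(1),ray("side",zs(*s),z).round(1))
for a,b in [((75,135),(158,62)),((95,160),(178,100))]:
    d=ray("top",zt(*b),77)-ray("top",zt(*a),77); print(d,np.degrees(np.arctan2(d[1],d[0])))
d=ray("top",zt(143,230),5); print("rib top",d); 
print("rib side", ray("side",zs(103,470),20),ray("side",zs(268,430),20))
E
```

```text
mouth [503.4 106.2  66. ] [499.6 107.2  66. ]
capsule lid [426.4 291.5  63. ] [423.  292.9  63. ]
captop [573.  311.1  47. ] [569.4 316.5  47. ]
bartop [570.2 310.2  77. ] [565.2 334.3  77. ]
gear [513.7 196.1  10. ] [510.8 203.5  10. ]
bearing [508. 326.   7.] [506.7 324.5   7. ]
[ 28.93790172 -33.20478868   0.        ] -48.92791973193347
[ 23.46392558 -33.06427074   0.        ] -54.63873754431806
rib top [539.98112797 309.15736321   5.        ]
rib side [585.96342169 347.18433723  20.        ] [533.26573454 314.13882718  20.        ]
```

```bash
python3 - <<'E'
from h import *
import cv2
for z in(0,60,200,400):
    print(z,[ray("top",p,z)[:2].round() .tolist() for p in((400,135),(460,188),(510,110),(535,150))],[ray("side",p,z)[:2].round().tolist() for p in((240,172),(245,100),(280,100),(282,30))])
c=np.array([501.5,106.7])
rows=[]
for n,cc in(("top",(503.4,106.2)),("side",(499.6,107.2))):
    im=cv2.imread(f"pics/{n}0.png")
    A,Rr=np.meshgrid(np.arange(0,360,.5),np.arange(20,38,.15))
    X=np.stack([cc[0]+Rr*np.cos(np.radians(A)),cc[1]+Rr*np.sin(np.radians(A)),0*A+60],-1).reshape(-1,3)
    p=proj(n,X).astype(np.float32).reshape(*A.shape,2)
    rows.append(cv2.remap(im,p[...,0],p[...,1],cv2.INTER_CUBIC))
o=np.vstack(rows); 
for a in range(0,720,60): o[:,a]=(0,255,0) if a%120 else (0,0,255)
o[int(11/.15)::120]=(255,0,0)
b=cv2.imread("pics/side0.png")[165:215,260:312]; t=cv2.imread("pics/top0.png")[180:230,322:374]
zz=np.hstack([cv2.resize(i,(360,346),interpolation=cv2.INTER_LANCZOS4) for i in(t,b)])
cv2.imwrite("pics/polar.png",np.vstack([cv2.convertScaleAbs(o,alpha=1.5),zz]))
E
```

```text
0 [[656.0, -24.0], [533.0, -141.0], [706.0, -270.0], [612.0, -312.0]] [[629.0, -40.0], [736.0, -673.0], [609.0, -693.0], [807.0, -2417.0]]
60 [[633.0, -5.0], [519.0, -114.0], [680.0, -235.0], [593.0, -274.0]] [[601.0, 90.0], [695.0, -465.0], [583.0, -483.0], [758.0, -1994.0]]
200 [[581.0, 38.0], [486.0, -53.0], [620.0, -154.0], [547.0, -186.0]] [[536.0, 393.0], [600.0, 20.0], [524.0, 8.0], [642.0, -1009.0]]
400 [[506.0, 100.0], [438.0, 35.0], [534.0, -37.0], [482.0, -60.0]] [[444.0, 826.0], [463.0, 712.0], [440.0, 709.0], [476.0, 398.0]]
```

View pics/polar.png

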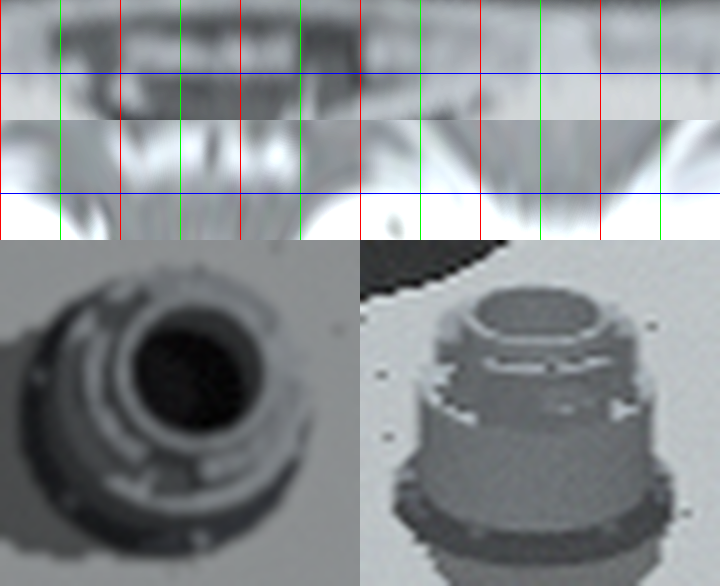

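The polar view of the ring shows dark gaps at about 45° and 165°, and the bright ring sector facing the side camera is centred near 104°. So the gap centre is about 44° mod 120. The cap's +x points at about -52°, putting lugs at 68° mod 120, which means turning -24° to enter and -49° more to lock. First I pull in close to the base to clear the tall column, then swing.

>>> {"op": "carry_out", "data": {
  "moves": [
    {"slide":[0,-0.0925,0],"spin":0},
    {"slide":[0,-0.0925,0],"spin":0},
    {"slide":[0,-0.0925,0],"spin":0},
    {"slide":[0,-0.0925,0],"spin":0},
    {"slide":[0,-0.0925,0],"spin":0},
    {"slide":[0,0,0],"spin":-0.2143},
    {"slide":[0,0,0],"spin":-0.2143},
    {"slide":[0,0,0],"spin":-0.2143},
    {"slide":[0,0,0],"spin":-0.2143},
    {"slide":[0,0,0],"spin":-0.2143},
    {"slide":[0,0,0],"spin":-0.2143},
    {"slide":[0,0,0],"spin":-0.2143}
  ],
  "hand": 0.3
}}

```text
t: 1.2
eef_pos: [97.2, -429.1, 191.5]
tcp_rot: [3.142, 0.0, 1.014]
ft_force: [-1.2, -0.4, -0.4]
opening: 0.701
grip_force: 0.0
```

>>> {"op": "carry_out", "data": {
  "moves": [
    {"slide":[0,0,0],"spin":-0.2143},
    {"slide":[0,0,0],"spin":-0.2143},
    {"slide":[0,0,0],"spin":-0.2143},
    {"slide":[0,0,0],"spin":-0.2143},
    {"slide":[0,0,0],"spin":-0.2143},
    {"slide":[0,0,0],"spin":-0.2143},
    {"slide":[0,0,0],"spin":-0.2143},
    {"slide":[0,0,0],"spin":0}
  ]
}}

```text
t: 1.87
eef_pos: [97.2, -429.1, 191.4]
tcp_rot: [-3.142, 0.0, 1.799]
ft_force: [0.1, -0.2, -0.6]
opening: 0.701
grip_force: 0.0
```

>>> {"op": "carry_out", "data": {
  "moves": [
    {"slide":[0.004,0.092,0],"spin":-0.16},
    {"slide":[0.004,0.092,0],"spin":-0.16},
    {"slide":[0.004,0.092,0],"spin":-0.16},
    {"slide":[0.004,0.092,0],"spin":-0.16},
    {"slide":[0.004,0.092,0],"spin":-0.16},
    {"slide":[0.004,0.092,0],"spin":-0.16},
    {"slide":[0.004,0.092,0],"spin":-0.16},
    {"slide":[0.004,0.092,0],"spin":-0.16}
  ]
}}

```text
t: 2.53
eef_pos: [343.7, -274.4, 191.4]
tcp_rot: [-3.141, 0.0, 2.464]
ft_force: [0.1, 0.0, -0.6]
opening: 0.7
grip_force: 0.0
```

>>> {"op": "carry_out", "data": {
  "moves": [
    {"slide":[0.004,0.092,0],"spin":-0.16},
    {"slide":[0.004,0.092,0],"spin":-0.16},
    {"slide":[0.004,0.092,0],"spin":-0.16},
    {"slide":[0.004,0.092,0],"spin":-0.16},
    {"slide":[0.004,0.092,0],"spin":-0.16},
    {"slide":[0.004,0.092,0],"spin":-0.16},
    {"slide":[0.004,0.092,0],"spin":-0.16},
    {"slide":[0.004,0.092,0],"spin":-0.16},
    {"slide":[0.004,0.092,0],"spin":-0.16},
    {"slide":[0.004,0.092,0],"spin":-0.16},
    {"slide":[0.004,0.092,0],"spin":-0.16},
    {"slide":[0.004,0.092,0],"spin":-0.16}
  ]
}}

```text
t: 3.53
eef_pos: [415.2, 143.6, 191.4]
tcp_rot: [-3.142, 0.0, -2.814]
ft_force: [0.2, -0.4, -0.1]
opening: 0.699
grip_force: 0.0
```

>>> {"op": "carry_out", "data": {
  "moves": [
    {"slide":[0,0.08,0],"spin":0},
    {"slide":[0,0.08,0],"spin":0},
    {"slide":[0,0.08,0],"spin":0},
    {"slide":[0,0,0],"spin":0.2},
    {"slide":[0,0,0],"spin":0.2},
    {"slide":[0,0,0],"spin":0.2},
    {"slide":[0,0,0],"spin":0.2},
    {"slide":[0,0,0],"spin":0}
  ]
}}

```text
t: 4.2
eef_pos: [384.5, 232.8, 191.4]
tcp_rot: [-3.142, -0.0, 3.042]
ft_force: [-0.2, -1.0, -0.3]
opening: 0.701
grip_force: 0.0
```

>>> {"op": "carry_out", "data": {
  "moves": [
    {"slide":[-0.0426,0.0789,0],"spin":0},
    {"slide":[-0.0426,0.0789,0],"spin":0},
    {"slide":[0,0,0.1],"spin":0},
    {"slide":[0,0,0.1],"spin":0},
    {"slide":[0,0,0],"spin":0}
  ]
}}

```text
t: 4.62
eef_pos: [421.6, 291.2, 105.8]
tcp_rot: [-3.136, -0.008, 3.051]
ft_force: [-0.7, 0.2, -0.4]
opening: 0.702
grip_force: 0.0
```

```bash
python3 - <<'E'
from h import *
import cv2
s=state(); print(s["eef_pos"],s["tcp_rot"])
o=[]
for n in("top","side"):
    im=read_camera(n)["color"][...,::-1].copy(); cv2.imwrite(f"pics/{n}1.png",im)
    p=proj(n,[424.7,292.2,45])[0]; x,y=int(p[0])-40,int(p[1])-55
    e=cv2.resize(im[y:y+90,x:x+80],None,fx=5,fy=5,interpolation=cv2.INTER_CUBIC)
    for X in(s["eef_pos"],[424.7,292.2,63]):
        q=(proj(n,X)[0]-[x,y]+.5)*5; cv2.circle(e,tuple(int(v) for v in q),3,(0,0,255),-1)
    o.append(e)
cv2.imwrite("pics/g1.png",np.hstack(o))
E
```

```text
[421.62771592 291.17251492 105.79441185] [-3.13635557 -0.00808282  3.05142232]
```

View pics/g1.png

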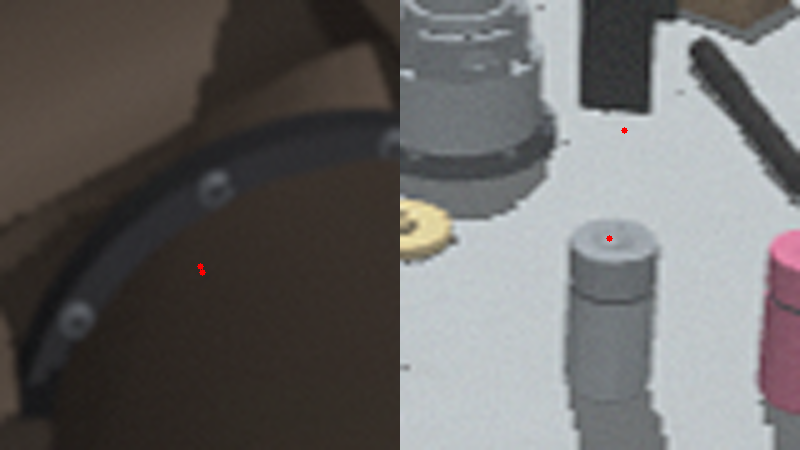

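>>> {"op": "carry_out", "data": {
  "moves": [
    {"slide":[0,0,0],"spin":0},
    {"slide":[0,0,0],"spin":0},
    {"slide":[0,0,0],"spin":0}
  ]
}}

```text
t: 4.97
eef_pos: [425.1, 292.7, 113.3]
tcp_rot: [3.14, 0.003, 3.05]
ft_force: [-0.1, 0.8, 0.2]
opening: 0.697
grip_force: 0.0
```

```bash
python3 - <<'E'
from h import *
import cv2
s=state(); print(s["eef_pos"],s["tcp_rot"],s["joints"],s["qvel"])
n="side"
im=read_camera(n)["color"][...,::-1].copy(); cv2.imwrite(f"pics/{n}2.png",im)
e=cv2.resize(im[130:290,220:380],None,fx=3.7,fy=3.7,interpolation=cv2.INTER_CUBIC)
a=s["eef_pos"]
for X in(a,a+[0,33,0],a-[0,33,0],[424.7,292.2,63]):
    q=(proj(n,X)[0]-[220,130]+.5)*3.7; cv2.circle(e,tuple(int(v) for v in q),2,(0,0,255),-1)
cv2.imwrite("pics/g2.png",e)
E
```

```text
[425.10092656 292.68005563 113.33762489] [3.13995177e+00 2.75848803e-03 3.05019306e+00] [ 4.74983246e-01  4.38254612e-01  1.91236376e+00 -1.34736417e-04
  7.87766078e-01 -1.00432086e+00] [ 0.00155023  0.00668533  0.00906489 -0.00051387 -0.0052482   0.00097136]
```

View pics/g2.png

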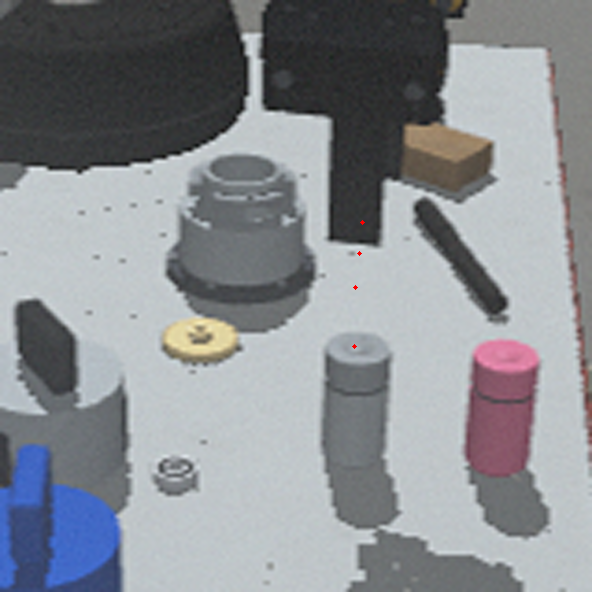

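>>> {"op": "carry_out", "data": {
  "moves": [
    {"slide":[0,0,0.07],"spin":0},
    {"slide":[0,0,0.07],"spin":0},
    {"slide":[0,0,0.07],"spin":0},
    {"slide":[0,0,0],"spin":0},
    {"slide":[0,0,0],"spin":0},
    {"slide":[0,0,0],"spin":0},
    {"slide":[0,0,0],"spin":0},
    {"slide":[0,0,0],"spin":0}
  ]
}}

```text
t: 5.68
eef_pos: [425.0, 292.8, 28.9]
tcp_rot: [3.14, 0.002, 3.05]
ft_force: [0.3, -0.5, 0.1]
opening: 0.702
grip_force: 0.0
```

>>> {"op": "carry_out", "data": {
  "moves": [
    {"slide":[0,0,0],"spin":0},
    {"slide":[0,0,0],"spin":0},
    {"slide":[0,0,0],"spin":0},
    {"slide":[0,0,0],"spin":0},
    {"slide":[0,0,0],"spin":0},
    {"slide":[0,0,0],"spin":0},
    {"slide":[0,0,0],"spin":0},
    {"slide":[0,0,0],"spin":0}
  ],
  "hand": 1
}}

```text
t: 6.35
eef_pos: [424.4, 292.5, 27.4]
tcp_rot: [-3.142, 0.0, 3.05]
ft_force: [-0.2, -0.5, 1.2]
opening: 0.325
grip_force: 30.0
```

>>> {"op": "carry_out", "data": {
  "moves": [
    {"slide":[0,0,-0.05],"spin":0},
    {"slide":[0,0,-0.1],"spin":0},
    {"slide":[0,0,-0.1],"spin":0},
    {"slide":[-0.0468,-0.0889,0],"spin":0},
    {"slide":[-0.0468,-0.0889,0],"spin":0},
    {"slide":[-0.0468,-0.0889,0],"spin":0},
    {"slide":[-0.0468,-0.0889,0],"spin":0},
    {"slide":[-0.0468,-0.0889,0],"spin":0},
    {"slide":[0,0,0],"spin":0},
    {"slide":[0,0,0],"spin":0},
    {"slide":[0,0,0],"spin":0},
    {"slide":[0,0,0],"spin":0}
  ]
}}

```text
t: 7.35
eef_pos: [500.8, 107.8, 127.3]
tcp_rot: [-3.142, -0.0, 3.051]
ft_force: [-0.3, 0.2, -0.6]
opening: 0.324
grip_force: 30.0
```

```bash
python3 - <<'E'
from h import *
import cv2
s=state(); print(s["eef_pos"],s["tcp_rot"],s["opening"])
n="side"
im=read_camera(n)["color"][...,::-1].copy(); cv2.imwrite(f"pics/{n}3.png",im)
e=cv2.resize(im[90:220,220:350],None,fx=4.5,fy=4.5,interpolation=cv2.INTER_CUBIC)
a=s["eef_pos"]
for X in(a,a-[0,0,28],[499.6,107.2,66]):
    q=(proj(n,X)[0]-[220,90]+.5)*4.5; cv2.circle(e,tuple(int(v) for v in q),2,(0,0,255),-1)
cv2.imwrite("pics/g3.png",e)
E
```

```text
[500.82732563 107.77571718 127.2869196 ] [-3.14153774e+00 -4.95572910e-04  3.05139818e+00] 0.3243345822082291
```

View pics/g3.png

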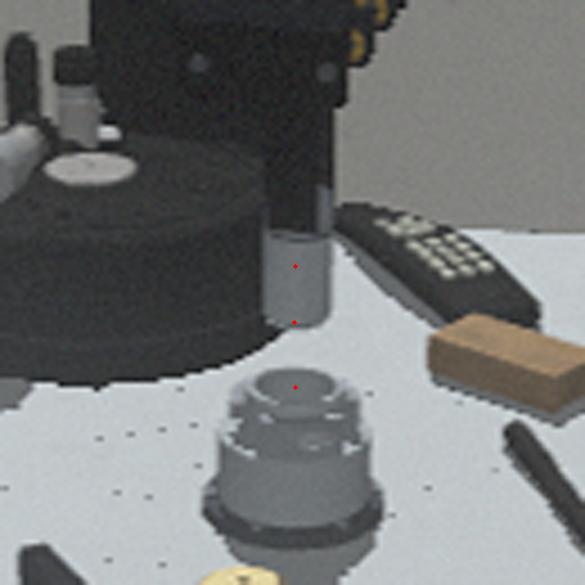

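The capsule hangs centred over the mouth (296 against 294 px), so I lower it into the well.

>>> {"op": "carry_out", "data": {
  "moves": [
    {"slide":[0,0,0.05],"spin":0},
    {"slide":[0,0,0.03],"spin":0},
    {"slide":[0,0,0.025],"spin":0},
    {"slide":[0,0,0.02],"spin":0},
    {"slide":[0,0,0.015],"spin":0},
    {"slide":[0,0,0],"spin":0},
    {"slide":[0,0,0],"spin":0},
    {"slide":[0,0,0],"spin":0},
    {"slide":[0,0,0],"spin":0}
  ]
}}

```text
t: 8.15
eef_pos: [501.6, 106.9, 71.9]
tcp_rot: [3.142, 0.001, 3.05]
ft_force: [-0.1, 0.7, -0.3]
opening: 0.326
grip_force: 30.0
```

>>> {"op": "carry_out", "data": {
  "moves": [
    {"slide":[0,0,0],"spin":0},
    {"slide":[0,0,0],"spin":0},
    {"slide":[0,0,0],"spin":0},
    {"slide":[0,0,0],"spin":0},
    {"slide":[0,0,-0.02],"spin":0},
    {"slide":[0,0,-0.05],"spin":0},
    {"slide":[0,0,-0.09],"spin":0},
    {"slide":[0,0,-0.09],"spin":0},
    {"slide":[0,0,0],"spin":0},
    {"slide":[0,0,0],"spin":0}
  ],
  "hand": 0.4
}}

```text
t: 8.98
eef_pos: [502.1, 107.0, 173.5]
tcp_rot: [3.141, 0.004, 3.05]
ft_force: [-0.2, -0.2, -0.1]
opening: 0.601
grip_force: 0.0
```

```bash
python3 - <<'E'
from h import *
import cv2
im=cv2.imread("pics/top0.png"); g=im.astype(int).max(2)[150:185,228:262]
# fit bar: silhouette of box (pose x,y,yaw) vs dark mask
up=cv2.resize(g.astype(np.float32),None,fx=5,fy=5,interpolation=cv2.INTER_CUBIC)
m=(up<62)
k,l,st,_=cv2.connectedComponentsWithStats(m.astype(np.uint8)); 
for i in range(1,k): print(st[i])
i=1+np.argmax(st[1:,4]); m=(l==i)
def sil(p):
    x,y,a=p; c,s=np.cos(a),np.sin(a)
    P=np.array([[x+u*c-v*s,y+u*s+v*c,z] for u in(-23,23) for v in(-7,7) for z in(47,77)])
    q=((proj("top",P)-[228,150]+.5)*5-.5); h=cv2.convexHull(q.astype(np.float32))
    o=np.zeros(m.shape,np.uint8); cv2.fillConvexPoly(o,np.round(h*16).astype(int),1,shift=4); return o>0
from scipy.optimize import minimize
r=minimize(lambda p:(sil([p[0],p[1],p[2]/50])^m).sum(),[572,310.5,-52/57.3*50],method="Nelder-Mead",options=dict(initial_simplex=[[572,310.5,-45],[576,310,-45],[572,315,-45],[572,311,-41]]))
print(r.x[:2],np.degrees(r.x[2]/50),r.fun,m.sum())
b=cv2.imread("pics/side0.png")
s=read_camera("side")["color"][...,::-1]; cv2.imwrite("pics/side4.png",s)
e=np.hstack([cv2.resize(b[205:280,200:275],(395,395),interpolation=cv2.INTER_CUBIC),cv2.resize(s[145:220,245:320],(395,395),interpolation=cv2.INTER_CUBIC)])
def dots(P,o,c):
    for X in P:
        q=(proj("side",X)[0]-o+.5)*395/75; cv2.circle(e,(int(q[0])+c,int(q[1])),2,(0,0,255),-1)
x,y,a=r.x[0]-3.6,r.x[1]+1.2,r.x[2]/50   # top->side bias
dots([[x+u*np.cos(a),y+u*np.sin(a),77] for u in(-23,23)]+[[x+37*np.cos(t),y+37*np.sin(t),47] for t in np.arange(0,6.3,.5)],[200,205],0)
dots([[499.6,107.2,107]],[245,145],395)
cv2.imwrite("pics/g4.png",e)
E
```

```text
[  28   40  108   99 5138]
[ 17 164  13  11  76]
[573.12792623 313.32257316] -54.53848433544013 1479.0 5138
```

View pics/g4.png

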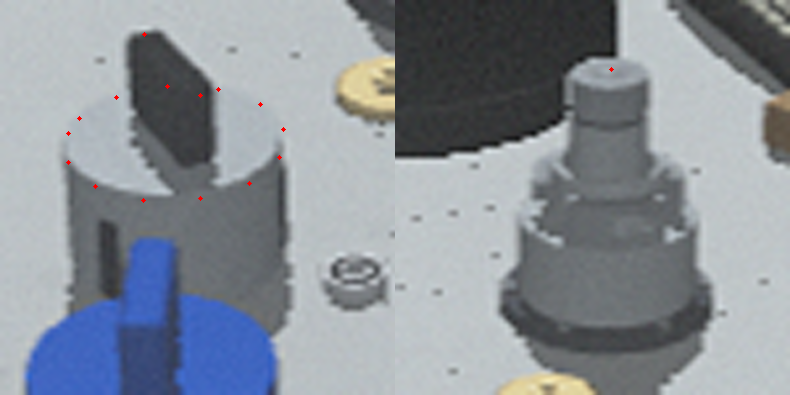

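The capsule stands upright and centred in the well, with its lid at about (611,70) on the reference dot. Next is the cap.

>>> {"op": "carry_out", "data": {
  "moves": [
    {"slide":[0,0,0],"spin":0.199},
    {"slide":[0,0,0],"spin":0.199},
    {"slide":[0,0,0],"spin":0.199},
    {"slide":[0,0,0],"spin":0.199},
    {"slide":[0,0,0],"spin":0.199},
    {"slide":[0,0,0],"spin":0.199},
    {"slide":[0,0,0],"spin":0.199},
    {"slide":[0,0,0],"spin":0.199},
    {"slide":[0,0,0],"spin":0}
  ]
}}

```text
t: 9.78
eef_pos: [500.7, 106.8, 170.0]
tcp_rot: [-3.139, -0.001, 2.212]
ft_force: [-0.3, -0.2, 0.3]
opening: 0.601
grip_force: 0.0
```

>>> {"op": "carry_out", "data": {
  "moves": [
    {"slide":[0.0508,0.0745,0],"spin":0},
    {"slide":[0.0508,0.0745,0],"spin":0},
    {"slide":[0.0508,0.0745,0],"spin":0},
    {"slide":[0.0508,0.0745,0],"spin":0},
    {"slide":[0.0508,0.0745,0],"spin":0},
    {"slide":[0.0508,0.0745,0],"spin":0},
    {"slide":[0,0,0],"spin":0},
    {"slide":[0,0,0],"spin":0},
    {"slide":[0,0,0],"spin":0},
    {"slide":[0,0,0],"spin":0}
  ]
}}

```text
t: 10.62
eef_pos: [570.3, 310.8, 170.9]
tcp_rot: [-3.14, -0.0, 2.217]
ft_force: [-0.1, -0.0, 1.0]
opening: 0.601
grip_force: 0.0
```

>>> {"op": "carry_out", "data": {
  "moves": [
    {"slide":[0,0,0.08],"spin":0},
    {"slide":[0,0,0.08],"spin":0},
    {"slide":[0,0,0.07],"spin":0},
    {"slide":[0,0,0.045],"spin":0},
    {"slide":[0,0,0.03],"spin":0},
    {"slide":[0,0,0],"spin":0},
    {"slide":[0,0,0],"spin":0},
    {"slide":[0,0,0],"spin":0},
    {"slide":[0,0,0],"spin":0}
  ]
}}

```text
t: 11.37
eef_pos: [571.4, 312.0, 51.0]
tcp_rot: [3.139, 0.001, 2.217]
ft_force: [0.7, -0.3, 0.1]
opening: 0.6
grip_force: 0.0
```

>>> {"op": "carry_out", "data": {
  "moves": [
    {"slide":[0,0,0],"spin":0},
    {"slide":[0,0,0],"spin":0},
    {"slide":[0,0,0],"spin":0},
    {"slide":[0,0,0],"spin":0},
    {"slide":[0,0,0],"spin":0},
    {"slide":[0,0,0],"spin":0},
    {"slide":[0,0,0],"spin":0},
    {"slide":[0,0,0],"spin":0},
    {"slide":[0,0,0],"spin":0},
    {"slide":[0,0,0],"spin":0}
  ],
  "hand": 1
}}

```text
t: 12.2
eef_pos: [570.8, 311.9, 49.4]
tcp_rot: [-3.142, 0.0, 2.217]
ft_force: [0.2, 0.3, 0.1]
opening: 0.139
grip_force: 30.0
```

>>> {"op": "carry_out", "data": {
  "moves": [
    {"slide":[0,0,-0.05],"spin":0},
    {"slide":[0,0,-0.09],"spin":0},
    {"slide":[0,0,-0.09],"spin":0},
    {"slide":[0,0,-0.09],"spin":0},
    {"slide":[-0.0508,-0.0745,0],"spin":0},
    {"slide":[-0.0508,-0.0745,0],"spin":0},
    {"slide":[-0.0508,-0.0745,0],"spin":0},
    {"slide":[-0.0508,-0.0745,0],"spin":0},
    {"slide":[-0.0508,-0.0745,0],"spin":0},
    {"slide":[-0.0508,-0.0745,0],"spin":0}
  ]
}}

```text
t: 13.03
eef_pos: [500.3, 105.5, 177.4]
tcp_rot: [-3.141, 0.0, 2.217]
ft_force: [0.9, 0.0, -1.1]
opening: 0.143
grip_force: 30.0
```

>>> {"op": "carry_out", "data": {
  "moves": [
    {"slide":[0,0,0],"spin":0.2},
    {"slide":[0,0,0],"spin":0.2},
    {"slide":[0,0,0],"spin":0.2},
    {"slide":[0,0,0],"spin":0.2},
    {"slide":[0,0,0],"spin":0},
    {"slide":[0,0,0],"spin":0},
    {"slide":[0,0,0],"spin":0},
    {"slide":[0,0,0],"spin":0},
    {"slide":[0,0,0],"spin":0}
  ]
}}

```text
t: 13.78
eef_pos: [501.3, 106.9, 177.4]
tcp_rot: [-3.141, 0.0, 1.8]
ft_force: [-0.3, -0.4, -0.8]
opening: 0.144
grip_force: 30.0
```

```bash
python3 - <<'E'
from h import *
import cv2
s=state(); print(s["eef_pos"],s["tcp_rot"],s["opening"])
n="side"
im=read_camera(n)["color"][...,::-1].copy(); cv2.imwrite(f"pics/{n}5.png",im)
e=cv2.resize(im[70:220,210:350],None,fx=4,fy=4,interpolation=cv2.INTER_CUBIC)
a=s["eef_pos"]
P=[[499.6,107.2,107]]+[[a[0]-1.8+37*np.cos(t),a[1]+.6+37*np.sin(t),a[2]-49.4] for t in np.arange(0,6.3,.4)]
for X in P:
    q=(proj(n,X)[0]-[210,70]+.5)*4; cv2.circle(e,tuple(int(v) for v in q),2,(0,0,255),-1)
cv2.imwrite("pics/g5.png",e)
E
```

```text
[501.31740474 106.91428132 177.36146515] [-3.14147490e+00  1.15885067e-04  1.79959395e+00] 0.14352680447056798
```

View pics/g5.png

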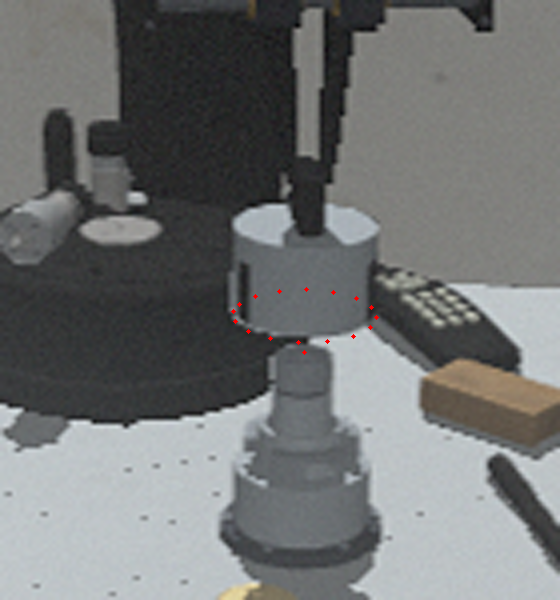

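The cap hangs level (232–378 px, centre 305) over the canister (centre 302), with its left rib at 244 px matching a lug at about 42°. I lower it to just above contact, then go slowly.

>>> {"op": "carry_out", "data": {
  "moves": [
    {"slide":[0,0,0.06],"spin":0},
    {"slide":[0,0,0.05],"spin":0},
    {"slide":[0,0,0.04],"spin":0},
    {"slide":[0,0,0.0125],"spin":0},
    {"slide":[0,0,0],"spin":0},
    {"slide":[0,0,0],"spin":0},
    {"slide":[0,0,0],"spin":0},
    {"slide":[0,0,0],"spin":0}
  ]
}}

```text
t: 14.5
eef_pos: [501.8, 106.9, 113.3]
tcp_rot: [3.14, 0.0, 1.798]
ft_force: [0.6, 0.5, -1.8]
opening: 0.142
grip_force: 30.0
```

>>> {"op": "carry_out", "data": {
  "moves": [
    {"slide":[0,0,0.005],"spin":0},
    {"slide":[0,0,0.005],"spin":0},
    {"slide":[0,0,0.005],"spin":0},
    {"slide":[0,0,0],"spin":0},
    {"slide":[0,0,0],"spin":0},
    {"slide":[0,0,0],"spin":0},
    {"slide":[0,0,0],"spin":0}
  ]
}}

```text
t: 15.08
eef_pos: [501.5, 106.9, 106.5]
tcp_rot: [3.141, 0.0, 1.798]
ft_force: [0.9, -0.2, 2.6]
opening: 0.142
grip_force: 30.0
```

The edge is now about 3 mm below the ring's top and the force is only spring load, so the lugs are in the gaps. I press on down.

>>> {"op": "carry_out", "data": {
  "moves": [
    {"slide":[0,0,0.005],"spin":0},
    {"slide":[0,0,0.005],"spin":0},
    {"slide":[0,0,0.005],"spin":0},
    {"slide":[0,0,0.005],"spin":0},
    {"slide":[0,0,0.005],"spin":0},
    {"slide":[0,0,0.005],"spin":0},
    {"slide":[0,0,0],"spin":0},
    {"slide":[0,0,0],"spin":0},
    {"slide":[0,0,0],"spin":0},
    {"slide":[0,0,0],"spin":0}
  ]
}}

```text
t: 15.92
eef_pos: [501.6, 106.9, 94.4]
tcp_rot: [3.141, 0.0, 1.798]
ft_force: [0.8, -0.1, 7.1]
opening: 0.14
grip_force: 30.0
```

>>> {"op": "carry_out", "data": {
  "moves": [
    {"slide":[0,0,0],"spin":0.14},
    {"slide":[0,0,0],"spin":0.14},
    {"slide":[0,0,0],"spin":0.14},
    {"slide":[0,0,0],"spin":0.14},
    {"slide":[0,0,0],"spin":0.14},
    {"slide":[0,0,0],"spin":0.14},
    {"slide":[0,0,0],"spin":0.14},
    {"slide":[0,0,0],"spin":0.14},
    {"slide":[0,0,0],"spin":0.14},
    {"slide":[0,0,0],"spin":0.14},
    {"slide":[0,0,0],"spin":0},
    {"slide":[0,0,0],"spin":0}
  ]
}}

```text
t: 16.92
eef_pos: [501.4, 106.9, 94.4]
tcp_rot: [3.141, 0.0, 1.064]
ft_force: [-0.4, 1.1, 6.7]
opening: 0.139
grip_force: 30.0
```

```bash
python3 -c "
from h import *
s=state();print(s['eef_pos'],s['tcp_rot'],s['ft_force'],s['moment'],s['opening'])"
```

```text
[501.35080372 106.88059305  94.43339419] [3.14149248e+00 9.14711368e-06 1.06437439e+00] [-0.43689527  1.12590329  6.68103776] [ 0.03047558 -0.03124173 -0.00265182] 0.1390506274506902
```

>>> {"op": "carry_out", "data": {
  "moves": [
    {"slide":[0,0,0],"spin":0.07},
    {"slide":[0,0,0],"spin":0.07},
    {"slide":[0,0,0],"spin":0.07},
    {"slide":[0,0,0],"spin":0},
    {"slide":[0,0,0],"spin":0},
    {"slide":[0,0,0],"spin":0}
  ]
}}

```text
t: 17.42
eef_pos: [501.3, 106.9, 94.4]
tcp_rot: [3.142, 0.0, 0.955]
ft_force: [0.0, 0.5, 7.3]
opening: 0.14
grip_force: 30.0
```

```bash
python3 -c "
from h import *
s=state();print(s['eef_pos'],s['tcp_rot'],s['ft_force'],s['moment'],s['opening'])"
```

```text
[501.34883859 106.87812905  94.40052302] [3.14151643e+00 4.92272039e-05 9.54900761e-01] [0.01987227 0.45446868 7.25152544] [-0.01596464 -0.03561799 -0.02836709] 0.13986077896780857
```

>>> {"op": "carry_out", "data": {
  "moves": [
    {"slide":[0,0,0],"spin":0.07},
    {"slide":[0,0,0],"spin":0.07},
    {"slide":[0,0,0],"spin":0},
    {"slide":[0,0,0],"spin":0},
    {"slide":[0,0,0],"spin":0}
  ]
}}

```text
t: 17.83
eef_pos: [501.3, 106.9, 94.4]
tcp_rot: [3.142, 0.0, 0.882]
ft_force: [-0.3, -0.4, 6.2]
opening: 0.144
grip_force: 30.0
```

```bash
python3 -c "
from h import *
s=state();print(s['eef_pos'],s['tcp_rot'],s['ft_force'],s['moment'],s['opening'])"
```

```text
[501.33799299 106.87726331  94.40199843] [3.14151359e+00 1.76993961e-05 8.81601664e-01] [-0.26165146 -0.35034348  6.22964093] [ 0.05498474  0.0121913  -0.04390836] 0.14381541511294052
```

>>> {"op": "carry_out", "data": {
  "moves": [
    {"slide":[0,0,0],"spin":0.07},
    {"slide":[0,0,0],"spin":0.07},
    {"slide":[0,0,0],"spin":0},
    {"slide":[0,0,0],"spin":0},
    {"slide":[0,0,0],"spin":0}
  ]
}}

```text
t: 18.25
eef_pos: [501.3, 106.9, 94.4]
tcp_rot: [3.141, 0.0, 0.809]
ft_force: [-1.2, 0.1, 6.6]
opening: 0.141
grip_force: 30.3
```

```bash
python3 -c "
from h import *
s=state();print(s['eef_pos'],s['tcp_rot'],s['ft_force'],s['moment'],s['opening'])"
```

```text
[501.31628751 106.89539047  94.38610714] [3.14141586e+00 1.63033282e-04 8.09092277e-01] [-1.21565139  0.14133689  6.60235503] [ 0.15213176 -0.02593489  0.35913879] 0.14101692247087746
```

The moment jumped to 0.36 N m after about 55°, so that is the stop. I back off 4°, raise it into the notch and test that it holds.

>>> {"op": "carry_out", "data": {
  "moves": [
    {"slide":[0,0,0],"spin":-0.065},
    {"slide":[0,0,0],"spin":-0.065},
    {"slide":[0,0,-0.006],"spin":0},
    {"slide":[0,0,-0.005],"spin":0},
    {"slide":[0,0,-0.005],"spin":0},
    {"slide":[0,0,0],"spin":0},
    {"slide":[0,0,0],"spin":0},
    {"slide":[0,0,0],"spin":0}
  ]
}}

```text
t: 18.92
eef_pos: [501.4, 106.8, 100.2]
tcp_rot: [-3.141, 0.0, 0.876]
ft_force: [5.2, -1.4, -8.7]
opening: 0.141
grip_force: 29.9
```

>>> {"op": "carry_out", "data": {
  "moves": [
    {"slide":[0,0,-0.003],"spin":0},
    {"slide":[0,0,0],"spin":0},
    {"slide":[0,0,0],"spin":0},
    {"slide":[0,0,0],"spin":0},
    {"slide":[0,0,0],"spin":0}
  ]
}}

```text
t: 19.33
eef_pos: [501.4, 106.6, 100.5]
tcp_rot: [-3.141, 0.001, 0.876]
ft_force: [8.7, -1.5, -22.2]
opening: 0.143
grip_force: 29.9
```

The cap is held at notch height: TCP 100 puts the edge about 51 mm above the counter, and a pull of 22 N doesn't free it. I relax, release and retreat.

>>> {"op": "carry_out", "data": {
  "moves": [
    {"slide":[0,0,0.004],"spin":0},
    {"slide":[0,0,0],"spin":0},
    {"slide":[0,0,0],"spin":0},
    {"slide":[0,0,0],"spin":0}
  ]
}}

```text
t: 19.67
eef_pos: [501.4, 106.8, 100.3]
tcp_rot: [3.141, 0.0, 0.876]
ft_force: [5.8, 0.2, -9.7]
opening: 0.14
grip_force: 29.9
```

>>> {"op": "carry_out", "data": {
  "moves": [
    {"slide":[0,0,0],"spin":0},
    {"slide":[0,0,0],"spin":0},
    {"slide":[0,0,0],"spin":0},
    {"slide":[0,0,0],"spin":0},
    {"slide":[0,0,-0.03],"spin":0},
    {"slide":[0,0,-0.08],"spin":0},
    {"slide":[0,0,-0.08],"spin":0},
    {"slide":[0,0,-0.08],"spin":0},
    {"slide":[0,0,0],"spin":0},
    {"slide":[0,0,0],"spin":0},
    {"slide":[0,0,0],"spin":0}
  ],
  "hand": 0.5
}}

```text
t: 20.58
eef_pos: [500.8, 106.9, 207.9]
tcp_rot: [-3.141, 0.001, 0.876]
ft_force: [0.9, 0.6, 0.0]
opening: 0.499
grip_force: 0.0
```

```bash
python3 - <<'E'
from h import *
import cv2
s=state(); print(s["eef_pos"],s["opening"])
# dark bar rows/cols & bright cap-top mask in side view
im=read_camera("side")["color"][...,::-1].copy(); cv2.imwrite("pics/side6.png",im)
g=im.max(2).astype(int)
for z in(47.5+66-15,):
    c=[499.6,107.2]; A=np.radians(np.arange(0,360,15))
    for dz in(-6,0,6,12):   # brightness just in / out of the flat-top circle, front half
        v=[]
        for r in(33,39.5):
            p=proj("side",[[c[0]+r*np.cos(a),c[1]+r*np.sin(a),z+dz] for a in np.radians([50,65,80,115,130,145])])
            v.append([int(g[int(round(y)),int(round(x))]) for x,y in p])
        print(dz,v)
E
```

```text
[500.8188838  106.86299849 207.93947674] 0.4987315859661338
-6 [[105, 104, 113, 111, 112, 108], [102, 104, 107, 114, 111, 108]]
0 [[147, 126, 110, 124, 158, 146], [105, 107, 113, 110, 111, 102]]
6 [[186, 97, 101, 183, 185, 183], [177, 183, 103, 186, 184, 191]]
12 [[185, 42, 48, 105, 151, 184], [184, 189, 46, 101, 182, 184]]
```

```bash
python3 -c "
from cell import *
print(job_done())"
```

```text
the job is handed in; nothing more can be done
None
```

The job is handed in, no verdict came back: the capsule is in the well and the cap is twisted to the stop and locked (it held a 22 N pull and stayed at about lock height after release), with the gear and bearing not approached.

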